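# Set out the lens-change kit on the layout board

## Task

Set out the lens-change kit on the grey layout board, each thing centred in its outlined square: the fuse carton between the tape roll and the jog pendant, with the round lens case lying flat and centred on top of it; the square lens box lying flat in the square directly behind the tape roll (the side away from you); and the welding nozzle standing upright in the square directly behind the pendant. The carton stays right way up as it lies now; leave the tape roll, the pendant, the pliers and the tools lying round the work where they are.

Things in the scene. Friction and masses are not known exactly. Their poses are not given: they have to be found in the camera images.
- carton_center (a point): small rectangular yellow and white carton of fuses, the tallest of the flat-sided things: 58 mm along its own x, 75 mm along its own y, 30 mm high, 50 g. The point is its centre, 15 mm above its underside; z is up.
- round_case_center (a point): the low round white lens case that lies beside the board (a look-alike far back near the lever clamp belongs to the room), a disc 47 mm in diameter and 17 mm high, 30 g. The point is its centre, 8.5 mm above its underside; z is up.
- lens_box_center (a point): the low square blue lens box that lies beside the board (a look-alike far back near the lever clamp belongs to the room) with rounded corners, 50 mm along its own x and y, 15 mm high, 40 g. The point is its centre, 7.5 mm above its underside; z is up.
- nozzle_center (a point): copper welding nozzle standing upright on its wide end: 24 mm in diameter at the foot, the upper half tapering to a small tip, 32 mm high, 35 g. The point is its centre, 16 mm above its foot; z is up.
- board: flat grey layout board fixed to the worktop, 240 mm along its x (away from the robot), 335 mm along its y (to the robot's left), 6 mm thick, turned by up to 0.25 rad. Origin: centre of its underside, on the worktop. Six squares with 94 mm sides are outlined on it by flush dark lines: two rows of three. Square centres: front row at x = -55 mm, back row at x = +55 mm, columns at y = +105 (left), 0 (middle) and -105 mm (right); its top is at z = 6 mm.
- tape_roll: roll of cream masking tape lying flat in the left or the right square of the board's front row (which of the two varies), ring 96 mm in diameter, 24 mm high. Origin: centre of its underside.
- pendant: black handheld jog pendant with small buttons (the one on the board), lying in the other end square of the board's front row, 105 mm along its own x, 44 mm wide, 20 mm high. Origin: centre of its underside.
- pliers: red-handled needle-nose pliers lying close on the worktop to the right of the things to be set out, 153 x 50 x 13 mm; a bystander. Origin: centre of its underside.
- brush: flat brush with a wooden handle lying on the worktop at the left, beside the things to be set out, 198 x 31 x 11 mm; a bystander. Origin: centre of its underside. Left of it stands a gantry post of the room, from which a thin strip crosses overhead 0.58 m ahead of the robot, its lower edge 0.55 m above the worktop: keep the arm low.
Mind the look-alikes: they are no part of the job. Leave any green or turquoise look-alike of the part that bears carton_center alone.

How it is judged:
By the outcome, as a careful person would: the job done as asked, in the order asked, and still so for the second after the job is handed in, with the robot touching nothing.
It also fails if it takes over 90 s, if anything falls off the work surface, if the arm or the gripper's body presses on something with over 40 N, if the wrist force passes 120 N, or if a joint passes its speed limit or range.

## Robot

A 7-joint arm with a two-finger parallel gripper is mounted at the origin on a cart in front of the work surface, level with it; the furniture and walls round the work are solid. World frame = base frame: x ahead of the robot, y to its left, z up, the work surface at z = 0. Lengths are in m, angles in degrees, forces in N, time in s.
With the tool pointing down it reaches from about 0.4 to 0.85 m from the base axis. Payload 4.4 kg.
Tool frame: the origin (TCP) lies between the finger pads; the fingertips stand 22 mm ahead of it and the grasp point (between the pads) lies 3 mm ahead of it; z points along the fingers, y is the line along which they close (so a half turn about z gives the same grasp; the last joint's range is limited). The gripper opens to 94 mm and grips with 3 to 60 N. Pads are 16 mm wide; open, the fingers measure 119 mm over their backs; the gripper's body (75 mm by 177 mm) begins 78 mm behind the grasp point.
Start: joints at [-70.749, 36.005, 2.206, 86.941, -1.547, 57.084, -1.146], TCP at [0.254, 0.598, 0.227] pointing down, gripper open.
Joint ranges: [-175.42, 175.42], [-21.48, 121.26], [-71.46, 75.88], [10.55, 141.38], [-63.04, 243.04], [13.31, 113.54], [-168.57, 168.57]. Speed limits (degrees/s): [147.25, 147.25, 180, 180, 180, 180, 180].

## Interface

Orientations are given as a 3x3 rotation matrix whose columns are the frame's x, y, z axes.
In Python, from cell import bot gives the robot as it stands.
- The arm moves only by the tool jog_arm, never from a script. Its argument "plan" is a list of rows, each a list of 3 entries, a list of its own where there are three numbers: the finger opening in m, from 0 to 0.094, then the shift along the world's x, y, z in m, then the turn, a rotation vector about the world's x, y, z in rad. A call has 1 to 5 rows; each row shifts and turns the commanded pose from where the row before left it; what a row does not reach is not made up. A row lasts 1/10 s, in which the tool goes at most 50 mm and 8.59 degrees, less where a joint would pass 70% of its speed; a pose out of reach is approached as far as the arm can. A call with a gripper value outside its range is refused whole. The fingers move at their own pace and stop on an object; "squeeze" is the grip in N (left out, the last holds). Time passes only in rows, so rows that do not move let the fingers close. It gives the time, the measured TCP pose, the force, the opening and the grip force at its end, in the units of the state.
- bot.state(): the state, without advancing time (a new reading comes with each control period).
- bot.snapshot(name): name is "side" or "top" or "wrist"; returns the picture (480x640x3 uint8, blue, green, red); there is no depth.
- bot.camera_params(name): a dict with "mtx" (3x3 intrinsics, pixels), "R" (3x3) and "t" (3): a world point X has camera coordinates R X + t. Camera axes: x right, y down, z forward; pixel columns grow to the right and rows downward; lengths in m; the calibration is good to about 2 mm. The wrist camera is an equidistant fisheye: a pixel r from the principal point sees the ray r / f radians off the axis. A picture is of the moment at which its call begins: read the wrist's pose just before it. camera_params takes no time and is no camera call; for the wrist camera it gives the pose at the moment of the call.
- bot.sign_off(): hands the job in; it is judged then, once.
The state is a dict: "clock": time; "joint_pos": joint angles; "joint_velocities": joint speeds; "joint_torque": joint torques, N m; "eef_pos": TCP position; "eef_rot": TCP orientation; "contact_force": force on the tool from outside, world axes, zero at the start; "wrist_torque": the same for the moment, N m; "opening": opening from 0.0 (shut) to 1.0 (fully open); "gripper_force": force on a finger pad.
Only numpy, scipy, OpenCV 4.12 (cv2) and the standard library are available. Lean on these libraries where they do the work, as an engineer would, in place of code of your own. Each camera call takes 0.05 s, during which the arm holds its last target. There are 200 camera calls.

## Working session

There is one attempt and no reset: what is moved stays moved. The work goes in short steps, Python scripts to look and compute and a tool call to move; the robot and the scene stay as the last step left them, time stands still between calls to the robot, and variables do not carry over. Pictures are saved under pics/ and viewed, at most 15 in all, crops included, and the job is handed in when it is done.

Besides the shell and the picture viewer there is one more tool, called as name([rows], argument=value, ...), one row to a line, values as JSON. jog_arm: Moves the arm, as the interface text tells. Its arguments: {"type":"object","properties":{"plan":{"type":"array"},"squeeze":{"type":"number"}},"required":["plan"]}

```bash
mkdir -p pics; ls
python3 - <<'E'
from cell import bot
import cv2
for n in("side","top"):
    cv2.imwrite(f"pics/{n}0.png",bot.snapshot(n)); p=bot.camera_params(n); print(n,p)
s=bot.state();print(s['clock'],s['eef_pos'],s['eef_rot'],s['opening'])
E
```

```text
pics
side {'mtx': array([[434.60827292,   0.        , 316.47291688],
       [  0.        , 434.60827292, 244.02606254],
       [  0.        ,   0.        ,   1.        ]]), 'R': array([[ 0.99522953, -0.09734833, -0.00644061],
       [-0.05053663, -0.45793484, -0.88754816],
       [ 0.08345195,  0.88363962, -0.46066993]]), 't': array([-0.56986245,  0.0551935 ,  1.12652744])}
top {'mtx': array([[533.81310702,   0.        , 319.39802473],
       [  0.        , 533.81310702, 243.23530515],
       [  0.        ,   0.        ,   1.        ]]), 'R': array([[-8.78759994e-03, -9.99960789e-01, -1.09516385e-03],
       [-9.82889107e-01,  8.83907775e-03, -1.83986069e-01],
       [ 1.83988535e-01, -5.40371351e-04, -9.82928241e-01]]), 't': array([-0.02007075,  0.56519339,  1.52828926])}
0.1 [0.25394309 0.5977401  0.2266509 ] [[-9.20372641e-01  3.91041899e-01 -6.59453957e-04]
 [ 3.91042455e-01  9.20371317e-01 -1.56101317e-03]
 [-3.47904824e-06 -1.69458831e-03 -9.99998564e-01]] 0.9973568569450851
```

View pics/top0.png

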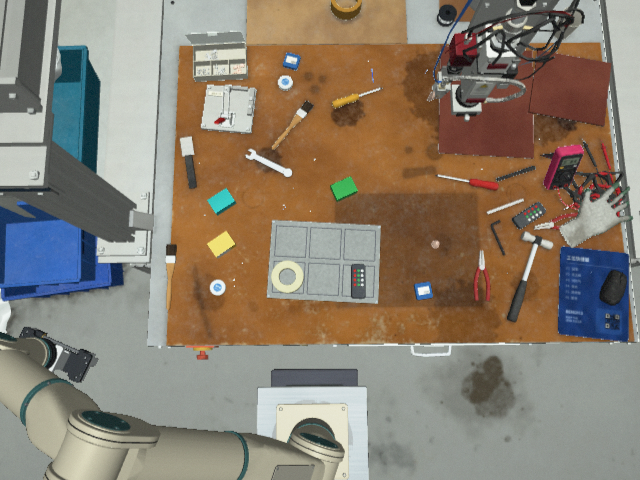

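View pics/side0.png

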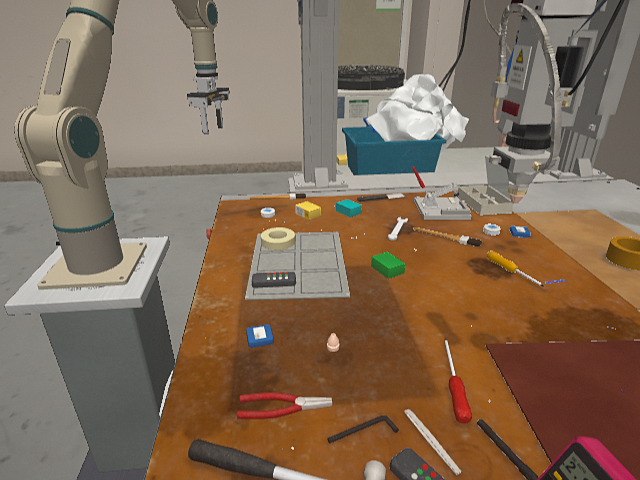

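Top view: the carton candidates are yellow (221,243), turquoise (221,202) and green (344,188), so I choose yellow. The round case candidates are (217,287) and (285,83), and I choose the one beside the board. The lens box candidates are (423,290) and (291,61), and I choose (423,290). The nozzle is at (435,244). The tape is front left (287,276) and the pendant front right (358,280).

```bash
cat > h.py <<'E'
import numpy as np, cv2
from cell import bot
def ray(n,uv,p=None):
    p=p or bot.camera_params(n); K=np.array(p['mtx']);R=np.array(p['R']);t=np.array(p['t'])
    x=(np.array(uv,float)-K[:2,2])/K[[0,1],[0,1]]
    if n=="wrist":
        th=np.linalg.norm(x); d=np.r_[x/th*np.sin(th),np.cos(th)] if th>1e-9 else np.array([0,0,1.])
    else: d=np.r_[x,1]
    return -R.T@t, R.T@d
def at(n,uv,z,p=None):
    c,d=ray(n,uv,p); return c+d*(z-c[2])/d[2]
def proj(n,X,p=None):
    p=p or bot.camera_params(n); K=np.array(p['mtx']); c=np.array(p['R'])@np.array(X)+np.array(p['t'])
    if n=="wrist":
        r=np.hypot(c[0],c[1]); th=np.arctan2(r,c[2]); x=c[:2]/max(r,1e-9)*th
    else: x=c[:2]/c[2]
    return x*K[[0,1],[0,1]]+K[:2,2]
def rectify(n,img,xy,z,half=0.08,S=300,p=None):
    """orthophoto at plane z: image right = -y, up = +x"""
    p=p or bot.camera_params(n)
    m=np.zeros((S,S,2),np.float32)
    for i in range(S):
        for j in range(S):
            m[i,j]=proj(n,[xy[0]+half-2*half*(i+.5)/S, xy[1]+half-2*half*(j+.5)/S, z],p)
    return cv2.remap(img,m,None,cv2.INTER_CUBIC)
E
python3 - <<'E'
from h import *
im=cv2.imread("pics/top0.png")
o=[]
for nm,uv,z in(("carton",(221,243),.03),("case",(217,287),.017),("box",(423,290),.015),("nozzle",(435,244),.016),("pl",(483,276),.01)):
    X=at("top",uv,z);print(nm,X.round(4))
    o.append(rectify("top",im,X,z))
X=at("top",(324,262),.006);print("board",X)
b=rectify("top",im,X,.006,.2)
cv2.imwrite("pics/m0.png",np.hstack([np.vstack([np.hstack(o[:2]),np.hstack(o[2:4])])]))
cv2.imwrite("pics/b0.png",cv2.resize(b,(600,600),interpolation=cv2.INTER_CUBIC))
E
```

```text
carton [0.5726 0.2705 0.03  ]
case [0.4415 0.2816 0.017 ]
box [ 0.4273 -0.3329  0.015 ]
nozzle [ 0.5663 -0.3752  0.016 ]
pl [ 0.4683 -0.5161  0.01  ]
board [ 0.51572156 -0.03855344  0.006     ]
```

View pics/m0.png

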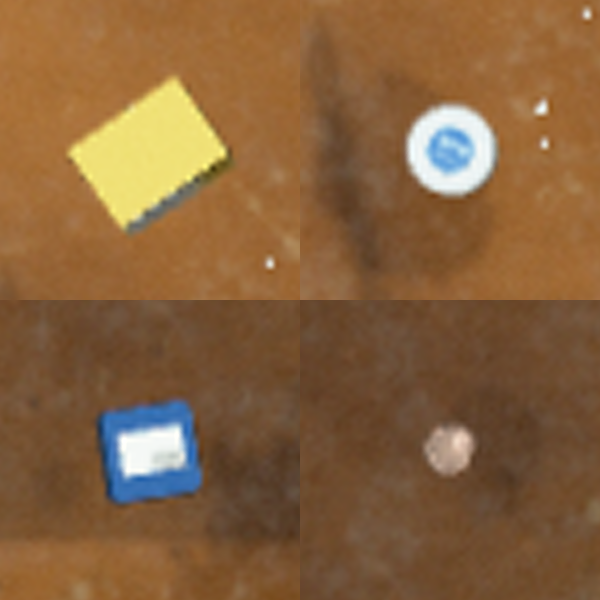

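View pics/b0.png

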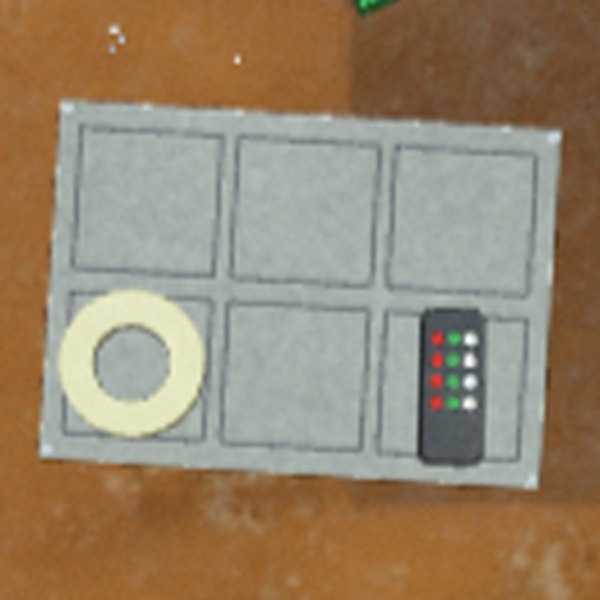

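The crops confirm the choices: a plain yellow carton, the white case with a blue badge, the blue box with a white label, and the copper nozzle. The board is yawed about -4°, with the tape front left and the pendant front right. Next I move over the carton.

jog_arm([
  [0.094, [0.03, -0.032, -0.006], [0, 0, -0.055]],
  [0.094, [0.03, -0.032, -0.006], [0, 0, -0.055]],
  [0.094, [0.03, -0.032, -0.006], [0, 0, -0.055]],
  [0.094, [0.03, -0.032, -0.006], [0, 0, -0.055]],
  [0.094, [0.03, -0.032, -0.006], [0, 0, -0.055]],
], squeeze=15)

```text
clock: 0.6
eef_pos: [0.405, 0.4367, 0.197]
eef_rot: [[-0.778, 0.628, -0.0], [0.628, 0.778, -0.0], [0.0, -0.001, -1.0]]
contact_force: [-0.3, 0.6, 0.1]
opening: 0.999
gripper_force: 0.0
```

jog_arm([
  [0.094, [0.03, -0.032, -0.006], [0, 0, -0.055]],
  [0.094, [0.03, -0.032, -0.006], [0, 0, -0.055]],
  [0.094, [0.03, -0.032, -0.006], [0, 0, -0.055]],
  [0.094, [0.03, -0.032, -0.006], [0, 0, -0.055]],
  [0.094, [0.0, 0.0, 0.0], [0, 0, -0.055]],
])

```text
clock: 1.1
eef_pos: [0.5274, 0.3026, 0.1718]
eef_rot: [[-0.571, 0.821, -0.0], [0.821, 0.571, -0.006], [-0.004, -0.004, -1.0]]
contact_force: [0.2, 0.0, 0.3]
opening: 0.997
gripper_force: 0.0
```

Run:
```python
from h import *
s=bot.state();print(s['clock'],s['eef_pos'],s['eef_rot'],s['joint_pos'],s['contact_force'])
p=bot.camera_params("wrist");print(p)
im=bot.snapshot("wrist");cv2.imwrite("pics/w0.png",im)
print(proj("wrist",[.571,.2708,.03],p))
```

```text
1.1 [0.52735804 0.30260294 0.17179098] [[-5.70917389e-01  8.21007387e-01 -4.52618207e-04]
 [ 8.20995637e-01  5.70906080e-01 -5.69313071e-03]
 [-4.41569988e-03 -3.62190490e-03 -9.99983692e-01]] [-38.87792981  36.59423721  10.0531059   97.25535258  -7.80967074
  47.03026381   9.39728346] [0.24273596 0.00152023 0.26481916]
{'mtx': array([[371.64829954,   0.        , 317.51188952],
       [  0.        , 371.64829954, 234.86957928],
       [  0.        ,   0.        ,   1.        ]]), 'R': array([[ 0.82154074,  0.57014196, -0.00299452],
       [ 0.54607612, -0.78533152,  0.29164239],
       [ 0.16392587, -0.24123134, -0.95652274]]), 't': array([-0.60675039, -0.06449013,  0.32579237])}
[336.40657331 284.10976637]
```

View pics/w0.png

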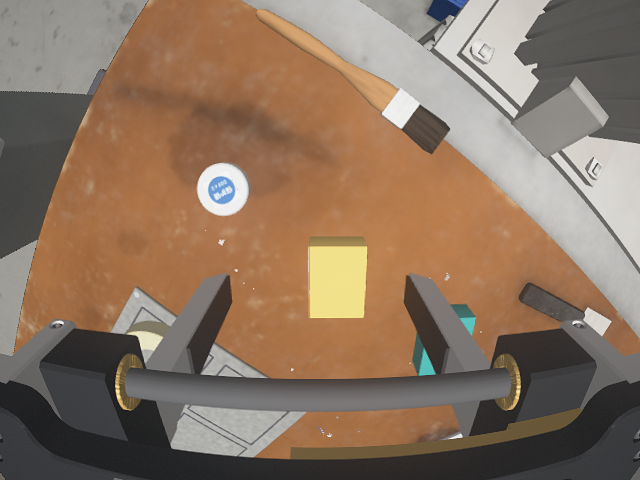

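Wrist view: carton top corners at (308,246), (367,246), (366,318), (307,317). The round case is at (222,189), and the turquoise look-alike is near the right finger (445,345).

Run:
```python
from h import *
p=bot.camera_params("wrist")
im=cv2.imread("pics/w0.png");hsv=cv2.cvtColor(im,cv2.COLOR_BGR2HSV)
m=cv2.inRange(hsv,(22,80,170),(35,255,255));m[:, :290]=0;m[:,390:]=0;m[:225]=0;m[330:]=0
c=max(cv2.findContours(m,0,1)[0],key=cv2.contourArea)[:,0]
P=np.array([at("wrist",u,.03,p)[:2] for u in c]);r=cv2.minAreaRect((P*1000).astype(np.float32));print("carton",r,np.degrees(0))
c,_=cv2.findContours(cv2.inRange(hsv,(0,0,190),(180,60,255)),0,1)
for k in c:
    if cv2.contourArea(k)>800:
        k=k[:,0]; 
        P=np.array([at("wrist",u,.017,p)[:2] for u in k]);print("white",k.mean(0),cv2.minEnclosingCircle((P*1000).astype(np.float32)))
```

```text
carton ((569.5855102539062, 275.5875244140625), (49.82728576660156, 68.28047180175781), 34.40647506713867) 0.0
white [222.08219178 189.08219178] ((439.98785400390625, 285.4017333984375), 23.431772232055664)
white [605.75189873 186.30886076] ((775.319091796875, 493.00555419921875), 105.22697448730469)
white [512.13013699  44.39726027] ((577.220703125, 556.78466796875), 62.66614532470703)
white [474.81818182  54.34909091] ((566.6800537109375, 523.5723266601562), 56.8115119934082)
white [449.67221735 110.63628396] ((618.8160400390625, 465.135498046875), 212.375)
```

jog_arm([
  [0.094, [0.021, -0.015, -0.022], [0, 0, 0]],
  [0.094, [0.022, -0.014, -0.025], [0, 0, 0]],
  [0.094, [0.0, 0.0, -0.025], [0, 0, 0]],
  [0.094, [0, 0, 0], [0, 0, 0]],
  [0.094, [0, 0, 0], [0, 0, 0]],
])

```text
clock: 1.65
eef_pos: [0.5662, 0.2824, 0.1014]
eef_rot: [[-0.582, 0.813, -0.002], [0.813, 0.582, 0.0], [0.001, -0.001, -1.0]]
contact_force: [-0.2, -0.0, 1.0]
opening: 1.001
gripper_force: 0.0
```

```bash
cat > cart.py <<'E'
from h import *
s=bot.state();p=bot.camera_params("wrist");im=bot.snapshot("wrist")
import sys
cv2.imwrite(sys.argv[1],im)
print(s['clock'],np.round(s['eef_pos'],4),np.round(s['eef_rot'],3).tolist(),np.abs(s['joint_velocities']).max())
E
python3 cart.py pics/w1.png
python3 - <<'E'
from h import *
p=bot.camera_params("wrist")
im=cv2.imread("pics/w1.png");hsv=cv2.cvtColor(im,cv2.COLOR_BGR2HSV)
m=cv2.inRange(hsv,(22,80,170),(35,255,255));m[:200]=0
cs=[k for k in cv2.findContours(m,0,1)[0] if cv2.contourArea(k)>1500]
for c in cs:
    c=c[:,0];print(cv2.boundingRect(c))
    P=np.array([at("wrist",u,.03,p)[:2] for u in c]);print("carton",cv2.minAreaRect((P*1000).astype(np.float32)))
E
```

```text
1.65 [0.5662 0.2824 0.1014] [[-0.582, 0.813, -0.002], [0.813, 0.582, 0.0], [0.001, -0.001, -1.0]] 1.7193873375966124
(274, 224, 78, 97)
carton ((572.1019897460938, 271.9591064453125), (49.61556625366211, 69.70220947265625), 34.84791946411133)
```

View pics/w1.png

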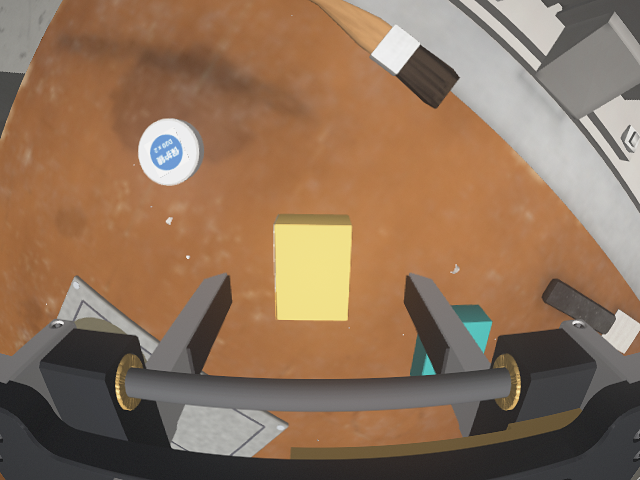

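The arm has settled. The carton top is at bbox (274,224,78×97), which gives (0.572, 0.272) at yaw 35° and agrees with the top camera. Now I descend and grip.

jog_arm([
  [0.094, [0.006, -0.01, -0.02], [0, 0, 0]],
  [0.094, [0, 0, -0.025], [0, 0, 0]],
  [0.094, [0, 0, -0.02], [0, 0, 0]],
  [0.094, [0, 0, -0.01], [0, 0, 0]],
  [0.094, [0, 0, 0], [0, 0, 0]],
], squeeze=15)

```text
clock: 2.2
eef_pos: [0.5726, 0.272, 0.0264]
eef_rot: [[-0.581, 0.814, -0.001], [0.814, 0.581, 0.0], [0.001, -0.001, -1.0]]
contact_force: [0.8, -0.8, -0.5]
opening: 1.002
gripper_force: 0.0
```

jog_arm([
  [0.04, [0, 0, 0], [0, 0, 0]],
  [0.04, [0, 0, 0], [0, 0, 0]],
  [0.04, [0, 0, 0], [0, 0, 0]],
  [0.04, [0, 0, 0], [0, 0, 0]],
  [0.04, [0, 0, 0], [0, 0, 0]],
])

```text
clock: 2.7
eef_pos: [0.5734, 0.2714, 0.0269]
eef_rot: [[-0.58, 0.814, 0.001], [0.814, 0.58, 0.0], [-0.0, 0.001, -1.0]]
contact_force: [0.5, -0.2, -0.1]
opening: 0.612
gripper_force: 0.0
```

jog_arm([
  [0.03, [0, 0, 0], [0, 0, 0]],
  [0.03, [0, 0, 0], [0, 0, 0]],
  [0.03, [0, 0, 0], [0, 0, 0]],
])

```text
clock: 3.0
eef_pos: [0.5731, 0.2712, 0.0266]
eef_rot: [[-0.58, 0.814, -0.0], [0.814, 0.58, -0.0], [0.0, -0.0, -1.0]]
contact_force: [-0.8, -0.6, 2.7]
opening: 0.532
gripper_force: 15.0
```

```bash
cat > fit.py <<'E'
# board pose from the top view: known line/edge model, darkest-line fit
from h import *
from scipy.optimize import minimize
im=cv2.imread("pics/top0.png");g=cv2.GaussianBlur(cv2.cvtColor(im,6),(0,0),.7).astype(np.float32)
p=bot.camera_params("top")
pts=[]
for cx in(-.055,.055):
  for cy in(.105,0,-.105):
    if cx<0 and cy!=0: continue
    for s in np.linspace(-.044,.044,40):
      for a in(-.047,.047): pts+= [(cx+a,cy+s,.006),(cx+s,cy+a,.006)]
pts=np.array(pts)
def f(q):
    c,s=np.cos(q[2]),np.sin(q[2]);W=np.c_[q[0]+c*pts[:,0]-s*pts[:,1],q[1]+s*pts[:,0]+c*pts[:,1],pts[:,2]]
    C=W@np.array(p['R']).T+p['t'];uv=C[:,:2]/C[:,2:]*p['mtx'][0,0]+p['mtx'][:2,2]
    return cv2.remap(g,uv[None].astype(np.float32),None,1).mean()
best=min((minimize(f,[.5195+a,-.038+b,-.066],method="Nelder-Mead",options=dict(initial_simplex=np.array([[.5195+a,-.038+b,-.066],[.5215+a,-.038+b,-.066],[.5195+a,-.036+b,-.066],[.5195+a,-.038+b,-.056]]))) for a in(-.002,0,.002) for b in(-.002,0,.002)),key=lambda r:r.fun)
print(best.x,best.fun)
q=best.x;c,s=np.cos(q[2]),np.sin(q[2])
for n,x,y in(("carton",-.055,0),("box",.055,.105),("nozzle",.055,-.105)):print(n,q[0]+c*x-s*y,q[1]+s*x+c*y)
E
python3 fit.py
```

```text
[ 0.51965993 -0.03841928 -0.06109547] 149.18502807617188
carton 0.46476255061642235 -0.03506111525758301
box 0.580968352383303 0.06302665990179357
nozzle 0.5681462843712762 -0.14658153309622585
```

Gripped (the carton is about 50 mm wide across the fingers). Now I lift and carry it.

jog_arm([
  [0.03, [0, 0, 0.03], [0, 0, 0]],
  [0.03, [0, 0, 0.04], [0, 0, 0]],
  [0.03, [-0.015, -0.038, 0.02], [0, 0, -0.085]],
  [0.03, [-0.015, -0.038, 0], [0, 0, -0.085]],
  [0.03, [-0.015, -0.038, 0], [0, 0, -0.085]],
])

```text
clock: 3.5
eef_pos: [0.5281, 0.1564, 0.1173]
eef_rot: [[-0.354, 0.935, 0.002], [0.935, 0.354, 0.001], [-0.0, 0.002, -1.0]]
contact_force: [-0.0, -0.9, -1.3]
opening: 0.532
gripper_force: 15.0
```

jog_arm([
  [0.03, [-0.013, -0.038, 0], [0, 0, -0.085]],
  [0.03, [-0.013, -0.038, 0], [0, 0, -0.085]],
  [0.03, [-0.013, -0.038, 0], [0, 0, -0.085]],
  [0.03, [-0.013, -0.038, -0.01], [0, 0, -0.085]],
  [0.03, [-0.011, -0.038, -0.01], [0, 0, -0.085]],
])

```text
clock: 4.0
eef_pos: [0.4648, -0.034, 0.0965]
eef_rot: [[0.064, 0.998, 0.001], [0.998, -0.064, -0.0], [-0.0, 0.001, -1.0]]
contact_force: [0.3, -0.4, -0.1]
opening: 0.531
gripper_force: 15.0
```

jog_arm([
  [0.03, [0, 0, -0.01], [0, 0, 0]],
  [0.03, [0, 0, 0], [0, 0, 0]],
  [0.03, [0, 0, 0], [0, 0, 0]],
])

```text
clock: 4.3
eef_pos: [0.4657, -0.0315, 0.0864]
eef_rot: [[0.059, 0.998, 0.0], [0.998, -0.059, 0.001], [0.001, 0.0, -1.0]]
contact_force: [0.3, 0.5, 0.0]
opening: 0.532
gripper_force: 15.0
```

```bash
python3 cart.py pics/w2.png
```

```text
4.3 [ 0.4657 -0.0315  0.0864] [[0.059, 0.998, 0.0], [0.998, -0.059, 0.001], [0.001, 0.0, -1.0]] 0.9699643198439167
```

View pics/w2.png

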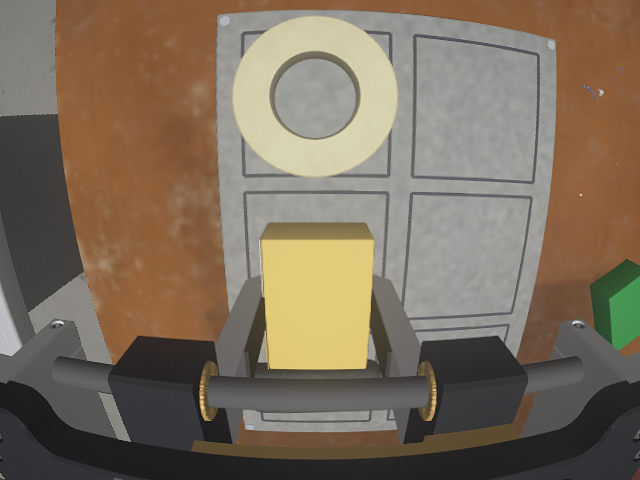

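The wrist view shows the carton held, with its top face at (262,240), (373,238), (366,369), (268,369), above the middle front square. The board lines of the left and back-middle squares are clear, so I fit those.

```bash
cat > fitw.py <<'E'
from h import *
from scipy.optimize import minimize
def fitw(path,p,segs,q0):
    """segs: list of board-frame line segments (x0,y0,x1,y1)"""
    g=cv2.GaussianBlur(cv2.cvtColor(cv2.imread(path),6),(0,0),.8).astype(np.float32)
    pts=np.vstack([np.c_[np.linspace(a,c,40),np.linspace(b,d,40),np.full(40,.006)] for a,b,c,d in segs])
    def f(q):
        c,s=np.cos(q[2]),np.sin(q[2])
        uv=np.array([proj("wrist",[q[0]+c*x-s*y,q[1]+s*x+c*y,z],p) for x,y,z in pts])
        return cv2.remap(g,uv[None].astype(np.float32),None,1).mean()
    rs=[]
    for a in(-.002,.002):
        for b in(-.002,.002):
            x=np.array([q0[0]+a,q0[1]+b,q0[2]])
            rs.append(minimize(f,x,method="Nelder-Mead",options=dict(initial_simplex=np.vstack([x,x+[.002,0,0],x+[0,.002,0],x+[0,0,.01]]),maxiter=120)))
    r=min(rs,key=lambda r:r.fun);return r.x,r.fun
def sq(cx,cy,sides="fblr"):
    h=.047;d=dict(f=(cx-h,cy-h,cx-h,cy+h),b=(cx+h,cy-h,cx+h,cy+h),l=(cx-h,cy+h,cx+h,cy+h),r=(cx-h,cy-h,cx+h,cy-h))
    return [d[k] for k in sides]
def squares(q):
    c,s=np.cos(q[2]),np.sin(q[2])
    return {n:np.round([q[0]+c*x-s*y,q[1]+s*x+c*y],4).tolist() for n,x,y in(("carton",-.055,0),("box",.055,.105),("nozzle",.055,-.105))}
E
python3 - <<'E'
from fitw import *
p=bot.camera_params("wrist")
q,f=fitw("pics/w2.png",p,sq(.055,.105)+sq(.055,0,"fbl")+sq(-.055,0,"l"),[.5197,-.0384,-.061])
print(q,f,squares(q))
P=np.array([at("wrist",u,.0898,p) for u in((262,240),(373,238),(366,369),(268,369))]);print(P.round(4),P.mean(0))
E
```

```text
[ 0.52041059 -0.03814204 -0.06121526] 101.68269348144531 {'carton': [0.4655, -0.0348], 'box': [0.5817, 0.0633], 'nozzle': [0.5689, -0.1463]}
[[ 0.4447  0.0071  0.0898]
 [ 0.4932  0.0051  0.0898]
 [ 0.4897 -0.0653  0.0898]
 [ 0.4394 -0.0623  0.0898]] [ 0.46672109 -0.0288591   0.0898    ]
```

jog_arm([
  [0.03, [-0.001, -0.0055, -0.015], [0, 0, 0]],
  [0.03, [0, 0, -0.02], [0, 0, 0]],
  [0.03, [0, 0, -0.012], [0, 0, 0]],
  [0.03, [0, 0, -0.005], [0, 0, 0]],
  [0.03, [0, 0, 0], [0, 0, 0]],
])

```text
clock: 4.85
eef_pos: [0.4641, -0.0376, 0.0341]
eef_rot: [[0.06, 0.998, -0.001], [0.998, -0.06, 0.0], [0.0, -0.001, -1.0]]
contact_force: [-0.5, 0.6, -0.8]
opening: 0.528
gripper_force: 15.0
```

jog_arm([
  [0.03, [0.001, 0.001, -0.001], [0, 0, 0]],
  [0.03, [0, 0, 0], [0, 0, 0]],
  [0.08, [0, 0, 0], [0, 0, 0]],
  [0.08, [0, 0, 0], [0, 0, 0]],
  [0.08, [0, 0, 0], [0, 0, 0]],
])

```text
clock: 5.35
eef_pos: [0.4654, -0.0373, 0.0337]
eef_rot: [[0.061, 0.998, 0.001], [0.998, -0.061, -0.0], [0.0, 0.001, -1.0]]
contact_force: [0.1, 0.5, 0.1]
opening: 0.747
gripper_force: 0.0
```

jog_arm([
  [0.08, [0, 0, 0.02], [0, 0, 0]],
  [0.08, [0, 0, 0.03], [0, 0, 0]],
  [0.08, [0, 0.0, 0.03], [0, 0, 0]],
  [0.08, [0, 0, 0], [0, 0, 0]],
  [0.08, [0, 0, 0], [0, 0, 0]],
])

```text
clock: 5.85
eef_pos: [0.4655, -0.0371, 0.1139]
eef_rot: [[0.061, 0.998, 0.002], [0.998, -0.061, 0.0], [0.0, 0.002, -1.0]]
contact_force: [0.6, -0.6, -0.9]
opening: 0.849
gripper_force: 0.0
```

```bash
python3 cart.py pics/w3.png
python3 - <<'E'
from fitw import *
p=bot.camera_params("wrist")
q,f=fitw("pics/w3.png",p,sq(.055,.105)+sq(.055,0,"fbl")+sq(-.055,0,"l"),[.5197,-.0384,-.061])
print(q,f,squares(q))
im=cv2.imread("pics/w3.png");hsv=cv2.cvtColor(im,cv2.COLOR_BGR2HSV)
m=cv2.inRange(hsv,(20,100,130),(33,255,255));m[:180]=0;m[:,:200]=0
for c in cv2.findContours(m,0,1)[0]:
    if cv2.contourArea(c)>1500:
        c=c[:,0];print(cv2.boundingRect(c));P=np.array([at("wrist",u,.036,p)[:2] for u in c]);print("carton",cv2.minAreaRect((P*1000).astype(np.float32)))
E
```

```text
5.85 [ 0.4655 -0.0371  0.1139] [[0.061, 0.998, 0.002], [0.998, -0.061, 0.0], [0.0, 0.002, -1.0]] 1.8350861470496571
[ 0.51884229 -0.03829362 -0.06296162] 106.18778228759766 {'carton': [0.464, -0.0348], 'box': [0.5803, 0.063], 'nozzle': [0.5671, -0.1465]}
(280, 196, 76, 103)
carton ((465.9144592285156, -31.951457977294922), (72.39107513427734, 49.76468276977539), 86.47242736816406)
```

View pics/w3.png

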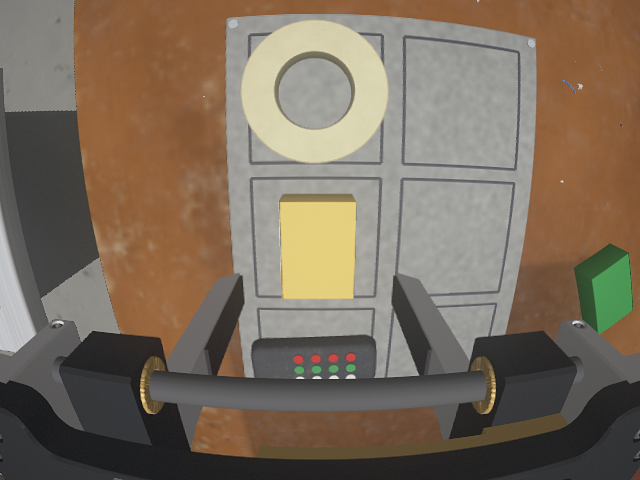

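The carton sits centred, about 1–2 mm off and aligned with its square. Next is the round case.

jog_arm([
  [0.094, [-0.003, 0.045, 0], [0, 0, 0]],
  [0.094, [-0.003, 0.045, 0], [0, 0, 0]],
  [0.094, [-0.003, 0.045, 0], [0, 0, 0]],
  [0.094, [-0.003, 0.045, 0], [0, 0, 0]],
  [0.094, [-0.003, 0.045, 0], [0, 0, 0]],
])

```text
clock: 6.4
eef_pos: [0.449, 0.1891, 0.1121]
eef_rot: [[0.061, 0.998, -0.002], [0.998, -0.061, -0.001], [-0.001, -0.002, -1.0]]
contact_force: [0.8, 0.3, 0.6]
opening: 1.002
gripper_force: 0.0
```

jog_arm([
  [0.094, [-0.004, 0.045, 0], [0, 0, 0]],
  [0.094, [-0.004, 0.045, -0.01], [0, 0, 0]],
  [0.094, [0, 0, 0], [0, 0, 0]],
  [0.094, [0, 0, 0], [0, 0, 0]],
  [0.094, [0, 0, 0], [0, 0, 0]],
])

```text
clock: 6.9
eef_pos: [0.442, 0.2757, 0.1027]
eef_rot: [[0.063, 0.998, -0.001], [0.998, -0.063, -0.002], [-0.002, -0.001, -1.0]]
contact_force: [0.8, 0.2, -0.2]
opening: 1.002
gripper_force: 0.0
```

```bash
python3 cart.py pics/w4.png
python3 - <<'E'
from h import *
p=bot.camera_params("wrist")
hsv=cv2.cvtColor(cv2.imread("pics/w4.png"),cv2.COLOR_BGR2HSV)
for k in cv2.findContours(cv2.inRange(hsv,(0,0,190),(180,60,255)),0,1)[0]:
    if cv2.contourArea(k)>1500:
        k=k[:,0];P=np.array([at("wrist",u,.017,p)[:2] for u in k]);print("white",k.mean(0),cv2.minEnclosingCircle((P*1000).astype(np.float32)))
E
```

```text
6.9 [0.442  0.2757 0.1027] [[0.063, 0.998, -0.001], [0.998, -0.063, -0.002], [-0.002, -0.001, -1.0]] 0.9448893559260714
white [367.04072398 437.64705882] ((476.48260498046875, 75.27103424072266), 49.618309020996094)
white [315.44623656 243.02150538] ((441.9999694824219, 281.5350646972656), 23.48902702331543)
white [365.4045977   17.17777778] ((511.78863525390625, 456.3208923339844), 225.08119201660156)
```

jog_arm([
  [0.094, [0, 0.006, -0.025], [0, 0, 0]],
  [0.094, [0, 0, -0.025], [0, 0, 0]],
  [0.094, [0, 0, -0.02], [0, 0, 0]],
  [0.094, [0, 0, -0.008], [0, 0, 0]],
  [0.094, [0, 0, 0], [0, 0, 0]],
], squeeze=12)

```text
clock: 7.45
eef_pos: [0.4421, 0.282, 0.0248]
eef_rot: [[0.063, 0.998, -0.002], [0.998, -0.063, -0.001], [-0.001, -0.001, -1.0]]
contact_force: [-0.9, 0.1, -1.4]
opening: 0.997
gripper_force: 0.0
```

jog_arm([
  [0.03, [0, 0, 0], [0, 0, 0]],
  [0.03, [0, 0, 0], [0, 0, 0]],
  [0.03, [0, 0, 0], [0, 0, 0]],
  [0.03, [0, 0, 0], [0, 0, 0]],
  [0.03, [0, 0, 0], [0, 0, 0]],
])

```text
clock: 7.95
eef_pos: [0.4423, 0.284, 0.0258]
eef_rot: [[0.061, 0.998, 0.001], [0.998, -0.061, 0.0], [0.0, 0.001, -1.0]]
contact_force: [-0.3, 0.4, -0.2]
opening: 0.609
gripper_force: 0.0
```

jog_arm([
  [0.03, [0, 0, 0], [0, 0, 0]],
  [0.03, [0, 0, 0], [0, 0, 0]],
  [0.03, [0, 0, 0], [0, 0, 0]],
  [0.03, [0, 0, 0], [0, 0, 0]],
])

```text
clock: 8.35
eef_pos: [0.4421, 0.2839, 0.0256]
eef_rot: [[0.061, 0.998, -0.0], [0.998, -0.061, 0.0], [0.0, -0.0, -1.0]]
contact_force: [-0.2, 0.5, 1.6]
opening: 0.493
gripper_force: 12.0
```

jog_arm([
  [0.03, [0, 0, 0.035], [0, 0, 0]],
  [0.03, [0.003, -0.03, 0.045], [0, 0, 0]],
  [0.03, [0.003, -0.042, 0.01], [0, 0, 0]],
  [0.03, [0.003, -0.042, 0], [0, 0, 0]],
  [0.03, [0.003, -0.042, 0], [0, 0, 0]],
])

```text
clock: 8.85
eef_pos: [0.4542, 0.1289, 0.1126]
eef_rot: [[0.06, 0.998, 0.002], [0.998, -0.06, 0.0], [0.0, 0.002, -1.0]]
contact_force: [0.6, 0.0, 0.1]
opening: 0.495
gripper_force: 12.0
```

jog_arm([
  [0.03, [0.003, -0.042, 0], [0, 0, 0]],
  [0.03, [0.003, -0.042, 0], [0, 0, 0]],
  [0.03, [0.003, -0.042, 0], [0, 0, 0]],
  [0.03, [0.0025, -0.033, -0.01], [0, 0, 0]],
  [0.03, [0, 0, 0], [0, 0, 0]],
])

```text
clock: 9.35
eef_pos: [0.4652, -0.0347, 0.1016]
eef_rot: [[0.07, 0.998, -0.0], [0.998, -0.07, -0.003], [-0.003, 0.0, -1.0]]
contact_force: [1.1, 0.7, 0.2]
opening: 0.497
gripper_force: 12.0
```

jog_arm([
  [0.03, [0, 0, -0.01], [0, 0, 0]],
  [0.03, [0, 0, 0], [0, 0, 0]],
  [0.03, [0, 0, 0], [0, 0, 0]],
])

```text
clock: 9.65
eef_pos: [0.4651, -0.0272, 0.0916]
eef_rot: [[0.058, 0.998, -0.001], [0.998, -0.058, 0.001], [0.001, -0.001, -1.0]]
contact_force: [1.2, -0.2, -0.2]
opening: 0.492
gripper_force: 12.0
```

```bash
python3 cart.py pics/w5.png
python3 - <<'E'
from h import *
p=bot.camera_params("wrist");z=bot.state()['eef_pos'][2]-.0256+.017
im=cv2.imread("pics/w5.png");hsv=cv2.cvtColor(im,cv2.COLOR_BGR2HSV)
for k in cv2.findContours(cv2.inRange(hsv,(0,0,185),(180,60,255)),0,1)[0]:
    if cv2.contourArea(k)>1500:
        k=k[:,0];P=np.array([at("wrist",u,z,p)[:2] for u in k]);print("white",cv2.boundingRect(k),cv2.minEnclosingCircle((P*1000).astype(np.float32)))
E
```

```text
9.65 [ 0.4651 -0.0272  0.0916] [[0.058, 0.998, -0.001], [0.998, -0.058, 0.001], [0.001, -0.001, -1.0]] 0.5793640018002604
white (273, 264, 90, 81) ((466.0645446777344, -29.14143943786621), 23.185998916625977)
white (236, 25, 162, 158) ((471.3379211425781, 68.78118133544922), 36.040977478027344)
```

View pics/w5.png

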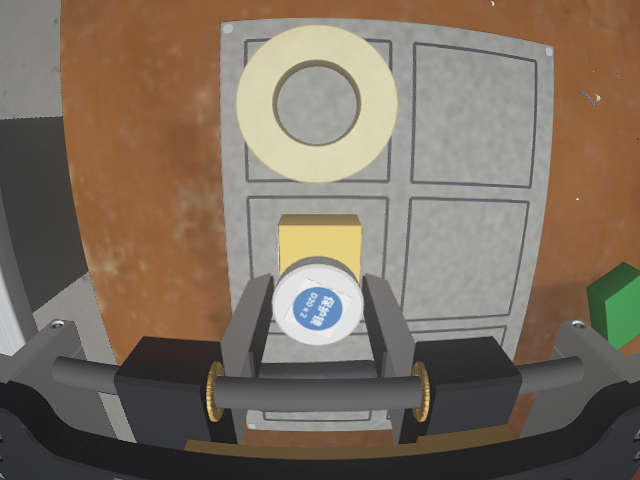

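The case is held at about (318,304), centred at (0.466, -0.029). I shift -4.5 mm in y and lower it 29.5 mm onto the carton.

jog_arm([
  [0.03, [0, -0.0045, -0.01], [0, 0, 0]],
  [0.03, [0, 0, -0.01], [0, 0, 0]],
  [0.03, [0, 0, -0.006], [0, 0, 0]],
  [0.03, [0, 0, -0.003], [0, 0, 0]],
  [0.03, [0, 0, 0], [0, 0, 0]],
])

```text
clock: 10.2
eef_pos: [0.465, -0.0334, 0.0624]
eef_rot: [[0.061, 0.998, -0.001], [0.998, -0.061, 0.0], [0.0, -0.001, -1.0]]
contact_force: [-1.0, -0.6, 0.0]
opening: 0.499
gripper_force: 12.0
```

jog_arm([
  [0.03, [0.0005, 0.001, -0.001], [0, 0, 0]],
  [0.03, [0, 0, 0], [0, 0, 0]],
  [0.06, [0, 0, 0], [0, 0, 0]],
  [0.065, [0, 0, 0], [0, 0, 0]],
  [0.07, [0, 0, 0], [0, 0, 0]],
])

```text
clock: 10.7
eef_pos: [0.466, -0.0324, 0.0622]
eef_rot: [[0.061, 0.998, 0.0], [0.998, -0.061, 0.0], [0.0, 0.0, -1.0]]
contact_force: [-0.2, -0.9, 0.4]
opening: 0.716
gripper_force: 0.0
```

jog_arm([
  [0.07, [0, 0, 0.02], [0, 0, 0]],
  [0.08, [0, 0, 0.03], [0, 0, 0]],
  [0.09, [0, 0.0, 0.03], [0, 0, 0]],
  [0.09, [0, 0, 0], [0, 0, 0]],
  [0.09, [0, 0, 0], [0, 0, 0]],
])

```text
clock: 11.2
eef_pos: [0.4662, -0.0322, 0.1424]
eef_rot: [[0.061, 0.998, 0.001], [0.998, -0.061, 0.0], [0.0, 0.001, -1.0]]
contact_force: [-0.5, 0.6, -0.1]
opening: 0.956
gripper_force: 0.0
```

```bash
python3 cart.py pics/w6.png
python3 - <<'E'
from h import *
p=bot.camera_params("wrist")
hsv=cv2.cvtColor(cv2.imread("pics/w6.png"),cv2.COLOR_BGR2HSV)
for k in cv2.findContours(cv2.inRange(hsv,(0,0,185),(180,60,255)),0,1)[0]:
    if cv2.contourArea(k)>1500:
        k=k[:,0];P=np.array([at("wrist",u,.053,p)[:2] for u in k]);print("white",cv2.boundingRect(k),cv2.minEnclosingCircle((P*1000).astype(np.float32)))
m=cv2.inRange(hsv,(20,100,130),(33,255,255));m[:180]=0;m[:,:200]=0
c=cv2.findNonZero(m)[:,0];print(cv2.boundingRect(c));P=np.array([at("wrist",u,.036,p)[:2] for u in c]);print("carton",cv2.minAreaRect((P*1000).astype(np.float32)))
E
```

```text
11.2 [ 0.4662 -0.0322  0.1424] [[0.061, 0.998, 0.001], [0.998, -0.061, 0.0], [0.0, 0.001, -1.0]] 1.7312384587387755
white (284, 222, 67, 62) ((466.2362060546875, -34.94070053100586), 23.92435646057129)
white (0, 75, 48, 268) ((158.89352416992188, 10.695453643798828), 136.49697875976562)
white (248, 37, 133, 129) ((470.38983154296875, 70.84379577636719), 43.44831466674805)
(283, 196, 230, 207)
carton ((537.9970092773438, -119.2974853515625), (83.55786895751953, 308.83770751953125), 39.983680725097656)
```

The case is centred on the carton at (0.466, -0.035). Now the lens box.

jog_arm([
  [0.094, [-0.006, -0.043, 0], [0, 0, 0.025]],
  [0.094, [-0.006, -0.043, 0], [0, 0, 0.025]],
  [0.094, [-0.006, -0.043, 0], [0, 0, 0.025]],
  [0.094, [-0.006, -0.043, 0], [0, 0, 0.025]],
  [0.094, [-0.005, -0.043, 0], [0, 0, 0.025]],
])

```text
clock: 11.75
eef_pos: [0.4355, -0.2486, 0.1406]
eef_rot: [[-0.065, 0.998, -0.003], [0.998, 0.065, 0.002], [0.002, -0.002, -1.0]]
contact_force: [0.9, 0.3, -0.1]
opening: 1.004
gripper_force: 0.0
```

jog_arm([
  [0.094, [-0.005, -0.043, -0.02], [0, 0, 0.025]],
  [0.094, [-0.005, -0.042, -0.02], [0, 0, 0.025]],
  [0.094, [0, 0, 0], [0, 0, 0]],
  [0.094, [0, 0, 0], [0, 0, 0]],
  [0.094, [0, 0, 0], [0, 0, 0]],
])

```text
clock: 12.25
eef_pos: [0.4269, -0.3307, 0.1013]
eef_rot: [[-0.115, 0.993, -0.001], [0.993, 0.115, 0.002], [0.002, -0.001, -1.0]]
contact_force: [0.2, -0.2, -1.0]
opening: 0.999
gripper_force: 0.0
```

```bash
python3 cart.py pics/w7.png
cat > blue.py <<'E'
from h import *
import sys
p=bot.camera_params("wrist");z=float(sys.argv[2])
hsv=cv2.cvtColor(cv2.imread(sys.argv[1]),cv2.COLOR_BGR2HSV)
for k in cv2.findContours(cv2.inRange(hsv,(100,120,110),(120,255,255)),0,1)[0]:
    if cv2.contourArea(k)>2000:
        k=k[:,0];P=np.array([at("wrist",u,z,p)[:2] for u in k]);print("blue",cv2.boundingRect(k),cv2.minAreaRect((P*1000).astype(np.float32)))
E
python3 blue.py pics/w7.png .015
```

```text
12.25 [ 0.4269 -0.3307  0.1013] [[-0.115, 0.993, -0.001], [0.993, 0.115, 0.002], [0.002, -0.001, -1.0]] 1.3584565973522307
blue (281, 223, 69, 64) ((427.46173095703125, -333.2507019042969), (46.66799545288086, 46.15648651123047), 8.218192100524902)
```

View pics/w7.png

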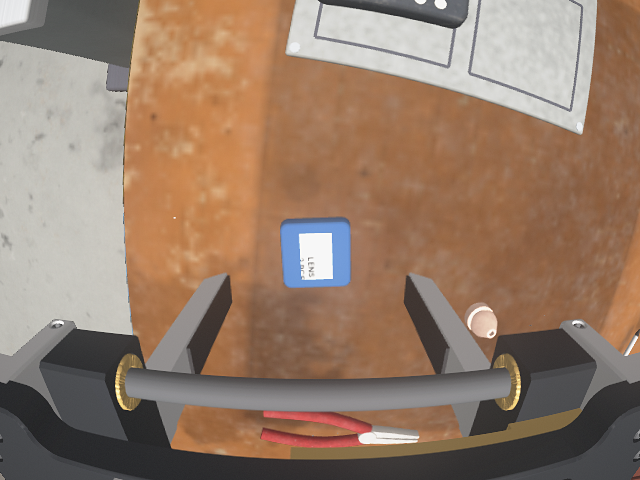

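The box top is at bbox (281,223,69×64), centred at (0.4275, -0.333) with yaw 8°. The nozzle at (482,320) is clear of the finger.

jog_arm([
  [0.094, [0.0005, -0.002, -0.025], [0, 0, 0.025]],
  [0.094, [0, 0, -0.025], [0, 0, 0]],
  [0.094, [0, 0, -0.019], [0, 0, 0]],
  [0.094, [0, 0, -0.008], [0, 0, 0]],
  [0.094, [0, 0, 0], [0, 0, 0]],
], squeeze=15)

```text
clock: 12.8
eef_pos: [0.4276, -0.3329, 0.0245]
eef_rot: [[-0.14, 0.99, -0.001], [0.99, 0.14, 0.001], [0.002, -0.001, -1.0]]
contact_force: [0.5, 0.3, -0.0]
opening: 0.998
gripper_force: 0.0
```

jog_arm([
  [0.03, [0, 0, 0], [0, 0, 0]],
  [0.03, [0, 0, 0], [0, 0, 0]],
  [0.03, [0, 0, 0], [0, 0, 0]],
  [0.03, [0, 0, 0], [0, 0, 0]],
  [0.03, [0, 0, 0], [0, 0, 0]],
])

```text
clock: 13.3
eef_pos: [0.4276, -0.3346, 0.0254]
eef_rot: [[-0.138, 0.99, 0.0], [0.99, 0.138, -0.0], [-0.0, 0.0, -1.0]]
contact_force: [-0.4, 0.3, -0.5]
opening: 0.61
gripper_force: 0.0
```

jog_arm([
  [0.03, [0, 0, 0], [0, 0, 0]],
  [0.03, [0, 0, 0], [0, 0, 0]],
  [0.03, [0, 0, 0], [0, 0, 0]],
  [0.03, [0, 0, 0], [0, 0, 0]],
])

```text
clock: 13.7
eef_pos: [0.4274, -0.3345, 0.0252]
eef_rot: [[-0.138, 0.99, 0.0], [0.99, 0.138, 0.0], [-0.0, 0.0, -1.0]]
contact_force: [-0.2, 0.5, 3.0]
opening: 0.53
gripper_force: 15.0
```

jog_arm([
  [0.03, [0, 0, 0.03], [0, 0, 0]],
  [0.03, [0, 0, 0.045], [0, 0, 0]],
  [0.03, [0.016, 0.04, 0.025], [0, 0, -0.02]],
  [0.03, [0.016, 0.04, 0.005], [0, 0, -0.02]],
  [0.03, [0.016, 0.04, 0], [0, 0, -0.02]],
])

```text
clock: 14.2
eef_pos: [0.4767, -0.2136, 0.1314]
eef_rot: [[-0.077, 0.997, 0.003], [0.997, 0.077, -0.001], [-0.001, 0.003, -1.0]]
contact_force: [0.5, -0.7, -0.1]
opening: 0.525
gripper_force: 15.0
```

jog_arm([
  [0.03, [0.016, 0.04, 0], [0, 0, -0.02]],
  [0.03, [0.015, 0.04, 0], [0, 0, -0.02]],
  [0.03, [0.015, 0.04, 0], [0, 0, -0.02]],
  [0.03, [0.015, 0.04, 0], [0, 0, -0.02]],
  [0.03, [0.015, 0.04, 0], [0, 0, -0.02]],
])

```text
clock: 14.7
eef_pos: [0.5517, -0.0126, 0.1298]
eef_rot: [[0.022, 1.0, -0.0], [1.0, -0.022, -0.0], [-0.0, -0.0, -1.0]]
contact_force: [1.0, 0.0, -0.6]
opening: 0.531
gripper_force: 15.0
```

jog_arm([
  [0.03, [0.015, 0.04, -0.01], [0, 0, -0.02]],
  [0.03, [0.015, 0.037, -0.02], [0, 0, -0.02]],
  [0.03, [0, 0, -0.01], [0, 0, 0]],
  [0.03, [0, 0, 0], [0, 0, 0]],
  [0.03, [0, 0, 0], [0, 0, 0]],
])

```text
clock: 15.2
eef_pos: [0.5809, 0.0608, 0.0899]
eef_rot: [[0.063, 0.998, -0.001], [0.998, -0.063, -0.001], [-0.001, -0.001, -1.0]]
contact_force: [0.9, -0.4, -0.5]
opening: 0.529
gripper_force: 15.0
```

```bash
python3 cart.py pics/w8.png; python3 blue.py pics/w8.png $(python3 -c "from cell import bot;print(bot.state()['eef_pos'][2]-.0252+.015)")
```

```text
15.2 [0.5809 0.0608 0.0899] [[0.063, 0.998, -0.001], [0.998, -0.063, -0.001], [-0.001, -0.001, -1.0]] 1.1239646248032853
blue (270, 258, 95, 81) ((581.821533203125, 61.54605484008789), (45.34229278564453, 46.321048736572266), 86.53668975830078)
```

View pics/w8.png

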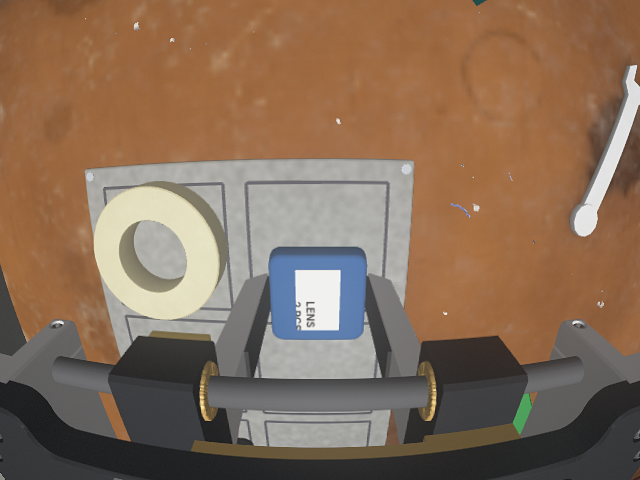

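The box is held at (318,292) and centred at about (0.582, 0.0615), against a target of (0.581, 0.063). Lowering it.

jog_arm([
  [0.03, [-0.001, 0.0005, -0.02], [0, 0, 0]],
  [0.03, [0, 0, -0.02], [0, 0, 0]],
  [0.03, [0, 0, -0.012], [0, 0, 0]],
  [0.03, [0, 0, -0.005], [0, 0, 0]],
  [0.03, [0, 0, 0], [0, 0, 0]],
])

```text
clock: 15.75
eef_pos: [0.5804, 0.0622, 0.033]
eef_rot: [[0.062, 0.998, -0.0], [0.998, -0.062, -0.0], [-0.0, -0.0, -1.0]]
contact_force: [0.4, 0.3, 0.3]
opening: 0.528
gripper_force: 15.0
```

jog_arm([
  [0.03, [0, 0, 0], [0, 0, 0]],
  [0.03, [0, 0, 0], [0, 0, 0]],
])

```text
clock: 15.95
eef_pos: [0.5811, 0.063, 0.0338]
eef_rot: [[0.061, 0.998, 0.001], [0.998, -0.061, 0.0], [0.0, 0.001, -1.0]]
contact_force: [-0.2, -0.9, -0.9]
opening: 0.529
gripper_force: 15.0
```

jog_arm([
  [0.03, [-0.0005, -0.001, -0.002], [0, 0, 0]],
  [0.03, [0, 0, 0], [0, 0, 0]],
  [0.06, [0, 0, 0], [0, 0, 0]],
  [0.065, [0, 0, 0], [0, 0, 0]],
  [0.068, [0, 0, 0], [0, 0, 0]],
])

```text
clock: 16.45
eef_pos: [0.58, 0.0621, 0.0311]
eef_rot: [[0.061, 0.998, 0.0], [0.998, -0.061, 0.0], [0.0, 0.0, -1.0]]
contact_force: [0.4, 0.2, -0.2]
opening: 0.715
gripper_force: 0.0
```

jog_arm([
  [0.068, [0, 0, 0.02], [0, 0, 0]],
  [0.068, [0, 0, 0.03], [0, 0, 0]],
  [0.08, [0, 0.0, 0.03], [0, 0, 0]],
  [0.09, [0, 0, 0], [0, 0, 0]],
  [0.09, [0, 0, 0], [0, 0, 0]],
])

```text
clock: 16.95
eef_pos: [0.5802, 0.0623, 0.1114]
eef_rot: [[0.061, 0.998, 0.001], [0.998, -0.061, 0.0], [0.0, 0.001, -1.0]]
contact_force: [0.3, 1.1, 0.1]
opening: 0.941
gripper_force: 0.0
```

```bash
python3 cart.py pics/w9.png; python3 blue.py pics/w9.png .021;  python3 - <<'E'
from fitw import *
p=bot.camera_params("wrist")
q,f=fitw("pics/w9.png",p,sq(.055,.105),[.5197,-.0384,-.061]);print(q,f,squares(q))
E
```

```text
16.95 [0.5802 0.0623 0.1114] [[0.061, 0.998, 0.001], [0.998, -0.061, 0.0], [0.0, 0.001, -1.0]] 1.7692447148986898
blue (284, 218, 67, 62) ((579.8818969726562, 63.21552276611328), (45.34574508666992, 46.38103485107422), 86.4686279296875)
[ 0.51897783 -0.03817029 -0.0616417 ] 116.69099426269531 {'carton': [0.4641, -0.0348], 'box': [0.5803, 0.0632], 'nozzle': [0.5674, -0.1464]}
```

The box is within 1 mm of the square's centre. Last is the nozzle.

jog_arm([
  [0.094, [-0.001, -0.044, 0.01], [0, 0, 0]],
  [0.094, [-0.001, -0.044, 0], [0, 0, 0]],
  [0.094, [-0.001, -0.044, 0], [0, 0, 0]],
  [0.094, [-0.001, -0.044, 0], [0, 0, 0]],
  [0.094, [-0.001, -0.044, 0], [0, 0, 0]],
])

```text
clock: 17.5
eef_pos: [0.5737, -0.1592, 0.1194]
eef_rot: [[0.061, 0.998, -0.003], [0.998, -0.061, 0.001], [0.001, -0.003, -1.0]]
contact_force: [0.4, 0.0, 1.6]
opening: 0.998
gripper_force: 0.0
```

jog_arm([
  [0.08, [-0.002, -0.044, 0], [0, 0, 0]],
  [0.07, [-0.002, -0.044, 0], [0, 0, 0]],
  [0.06, [-0.002, -0.044, 0], [0, 0, 0]],
  [0.06, [-0.002, -0.043, 0], [0, 0, 0]],
  [0.06, [-0.001, -0.04, -0.01], [0, 0, 0]],
])

```text
clock: 18.0
eef_pos: [0.5653, -0.3753, 0.1103]
eef_rot: [[0.062, 0.998, -0.0], [0.998, -0.062, -0.0], [-0.0, -0.0, -1.0]]
contact_force: [1.0, 0.0, -0.3]
opening: 0.648
gripper_force: 0.0
```

jog_arm([
  [0.06, [0, 0, -0.01], [0, 0, 0]],
  [0.06, [0, 0, 0], [0, 0, 0]],
  [0.06, [0, 0, 0], [0, 0, 0]],
])

```text
clock: 18.3
eef_pos: [0.5658, -0.3706, 0.0995]
eef_rot: [[0.06, 0.998, -0.002], [0.998, -0.06, 0.003], [0.003, -0.002, -1.0]]
contact_force: [-0.3, 0.1, 0.7]
opening: 0.639
gripper_force: 0.0
```

```bash
python3 cart.py pics/w10.png; python3 -c "
from h import *
p=bot.camera_params('wrist')
print(proj('wrist',[.567,-.3742,0],p),proj('wrist',[.567,-.3742,.032],p))"
```

```text
18.3 [ 0.5658 -0.3706  0.0995] [[0.06, 0.998, -0.002], [0.998, -0.06, 0.003], [0.003, -0.002, -1.0]] 1.252152703340015
[317.57091551 250.76880015] [317.55346015 266.74686533]
```

View pics/w10.png

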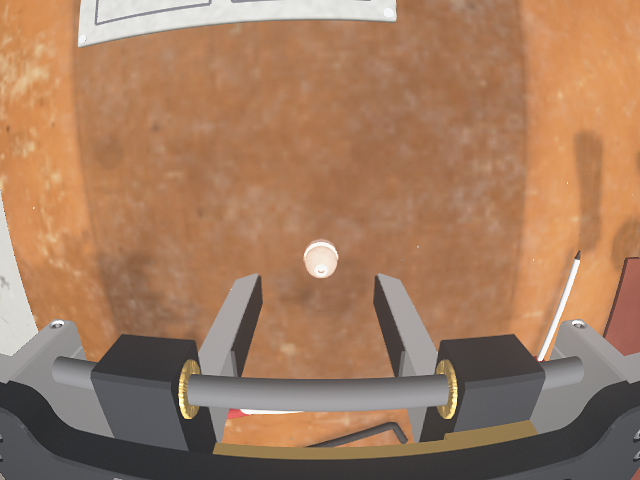

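The nozzle tip is at (320,271), which gives a centre of about (0.568, -0.376). Descending.

jog_arm([
  [0.06, [0.002, -0.005, -0.025], [0, 0, 0]],
  [0.06, [0, 0, -0.025], [0, 0, 0]],
  [0.06, [0, 0, -0.018], [0, 0, 0]],
  [0.06, [0, 0, -0.008], [0, 0, 0]],
  [0.06, [0, 0, 0], [0, 0, 0]],
], squeeze=15)

```text
clock: 18.85
eef_pos: [0.5678, -0.3767, 0.0241]
eef_rot: [[0.06, 0.998, -0.001], [0.998, -0.06, 0.001], [0.001, -0.002, -1.0]]
contact_force: [-0.3, 0.7, -0.0]
opening: 0.641
gripper_force: 0.0
```

jog_arm([
  [0.06, [0, 0, 0], [0, 0, 0]],
  [0.06, [0, 0, 0], [0, 0, 0]],
])

```text
clock: 19.05
eef_pos: [0.5687, -0.3784, 0.0263]
eef_rot: [[0.061, 0.998, 0.002], [0.998, -0.061, -0.001], [-0.001, 0.002, -1.0]]
contact_force: [-0.4, -0.5, 0.5]
opening: 0.639
gripper_force: 0.0
```

```bash
python3 cart.py pics/w11.png; python3 -c "
import cv2;im=cv2.imread('pics/w11.png');cv2.imwrite('pics/w11c.png',cv2.resize(im[200:400,200:440],None,fx=2.5,fy=2.5))
from h import *
p=bot.camera_params('wrist');print(at('wrist',(0,0),0,p))"
```

```text
19.05 [ 0.5687 -0.3784  0.0263] [[0.061, 0.998, 0.002], [0.998, -0.061, -0.001], [-0.001, 0.002, -1.0]] 0.13539076080029833
[ 0.37305382 -0.17405287  0.        ]
```

View pics/w11c.png

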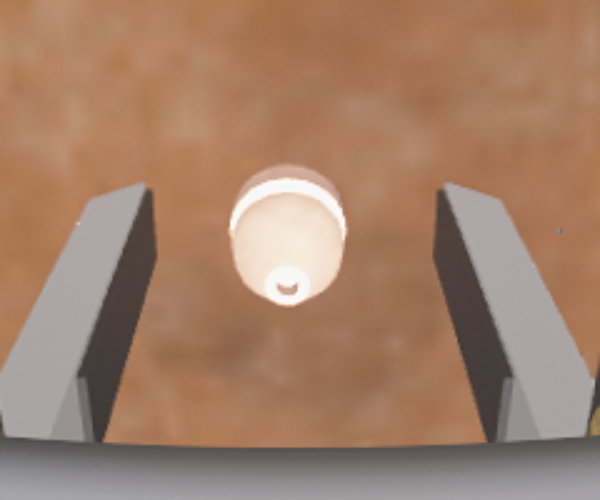

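The nozzle sits between the pads, with its tip at crop (287,286), which is pixel (314.8, 314.4).

```bash
python3 -c "
from h import *
p=bot.camera_params('wrist');print(at('wrist',(314.8,314.4),.032,p),bot.state()['eef_pos'])"
```

```text
[ 0.56829681 -0.37663584  0.032     ] [ 0.56866131 -0.37843049  0.02626067]
```

jog_arm([
  [0.06, [0, 0.002, -0.002], [0, 0, 0]],
  [0.015, [0, 0, 0], [0, 0, 0]],
  [0.015, [0, 0, 0], [0, 0, 0]],
  [0.015, [0, 0, 0], [0, 0, 0]],
  [0.015, [0, 0, 0], [0, 0, 0]],
])

```text
clock: 19.6
eef_pos: [0.5679, -0.376, 0.023]
eef_rot: [[0.061, 0.998, 0.0], [0.998, -0.061, -0.0], [-0.0, 0.0, -1.0]]
contact_force: [-0.4, 0.3, -0.2]
opening: 0.333
gripper_force: 0.0
```

jog_arm([
  [0.015, [0, 0, 0], [0, 0, 0]],
  [0.015, [0, 0, 0], [0, 0, 0]],
  [0.015, [0, 0, 0], [0, 0, 0]],
  [0.015, [0, 0, 0], [0, 0, 0]],
])

```text
clock: 20.0
eef_pos: [0.5679, -0.376, 0.023]
eef_rot: [[0.061, 0.998, -0.0], [0.998, -0.061, -0.0], [-0.0, -0.0, -1.0]]
contact_force: [0.0, -1.3, 0.1]
opening: 0.242
gripper_force: 15.0
```

jog_arm([
  [0.015, [0, 0, 0.025], [0, 0, 0]],
  [0.015, [0, 0.01, 0.03], [0, 0, 0]],
  [0.015, [0, 0.037, 0.02], [0, 0, 0]],
  [0.015, [0, 0.042, 0], [0, 0, 0]],
  [0.015, [0, 0.042, 0], [0, 0, 0]],
])

```text
clock: 20.5
eef_pos: [0.5683, -0.244, 0.099]
eef_rot: [[0.062, 0.998, 0.002], [0.998, -0.062, -0.0], [-0.0, 0.002, -1.0]]
contact_force: [0.9, 1.2, -0.0]
opening: 0.243
gripper_force: 15.0
```

jog_arm([
  [0.015, [0, 0.042, 0], [0, 0, 0]],
  [0.015, [0, 0.04, 0], [0, 0, 0]],
  [0.015, [0, 0.016, -0.015], [0, 0, 0]],
  [0.015, [0, 0, -0.015], [0, 0, 0]],
  [0.015, [0, 0, 0], [0, 0, 0]],
])

```text
clock: 21.0
eef_pos: [0.5665, -0.1474, 0.0661]
eef_rot: [[0.061, 0.998, -0.004], [0.998, -0.061, -0.0], [-0.0, -0.004, -1.0]]
contact_force: [-1.3, -0.6, -0.4]
opening: 0.242
gripper_force: 15.0
```

jog_arm([
  [0.015, [0, 0, 0], [0, 0, 0]],
  [0.015, [0, 0, 0], [0, 0, 0]],
])

```text
clock: 21.2
eef_pos: [0.568, -0.1493, 0.0684]
eef_rot: [[0.064, 0.998, 0.001], [0.998, -0.064, -0.001], [-0.001, 0.001, -1.0]]
contact_force: [-0.3, -0.8, -0.4]
opening: 0.242
gripper_force: 15.0
```

```bash
python3 cart.py pics/w12.png
```

```text
21.2 [ 0.568  -0.1493  0.0684] [[0.064, 0.998, 0.001], [0.998, -0.064, -0.001], [-0.001, 0.001, -1.0]] 0.356116412904405
```

View pics/w12.png

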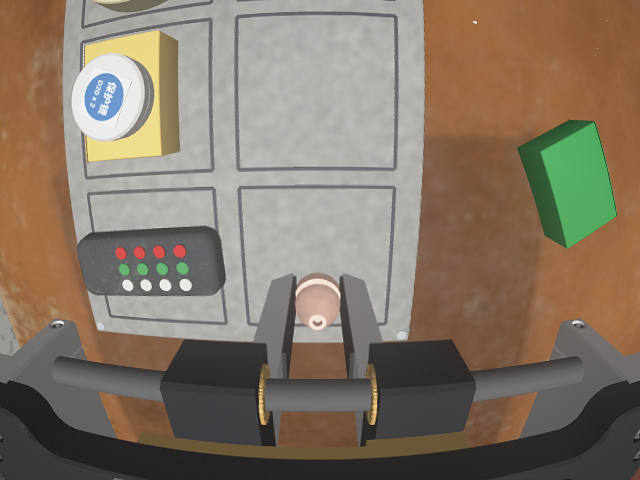

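The nozzle is held upright with its tip at (317,322), and the case sits on the carton at (108,97). I correct +3 mm in y and lower it.

jog_arm([
  [0.015, [-0.0005, 0.003, -0.015], [0, 0, 0]],
  [0.015, [0, 0, -0.014], [0, 0, 0]],
  [0.015, [0, 0, -0.007], [0, 0, 0]],
  [0.015, [0, 0, 0], [0, 0, 0]],
  [0.015, [0, 0, 0], [0, 0, 0]],
])

```text
clock: 21.75
eef_pos: [0.5675, -0.1444, 0.032]
eef_rot: [[0.061, 0.998, -0.0], [0.998, -0.061, -0.0], [-0.0, -0.0, -1.0]]
contact_force: [0.2, 0.0, -0.7]
opening: 0.244
gripper_force: 15.0
```

jog_arm([
  [0.015, [0, 0, 0], [0, 0, 0]],
  [0.015, [0, 0, 0], [0, 0, 0]],
])

```text
clock: 21.95
eef_pos: [0.5678, -0.1441, 0.0325]
eef_rot: [[0.061, 0.998, 0.001], [0.998, -0.061, -0.0], [-0.0, 0.001, -1.0]]
contact_force: [-0.2, -0.8, 0.0]
opening: 0.241
gripper_force: 15.0
```

jog_arm([
  [0.015, [0, -0.002, -0.003], [0, 0, 0]],
  [0.015, [0, 0, 0], [0, 0, 0]],
  [0.015, [0, 0, 0], [0, 0, 0]],
])

```text
clock: 22.25
eef_pos: [0.5674, -0.1461, 0.029]
eef_rot: [[0.061, 0.998, -0.0], [0.998, -0.061, -0.0], [-0.0, -0.0, -1.0]]
contact_force: [-0.5, -0.2, -0.9]
opening: 0.242
gripper_force: 15.0
```

jog_arm([
  [0.03, [0, 0, 0], [0, 0, 0]],
  [0.035, [0, 0, 0], [0, 0, 0]],
  [0.045, [0, 0, 0], [0, 0, 0]],
  [0.045, [0, 0, 0], [0, 0, 0]],
  [0.045, [0, 0, 0], [0, 0, 0]],
])

```text
clock: 22.75
eef_pos: [0.5674, -0.1459, 0.029]
eef_rot: [[0.061, 0.998, 0.0], [0.998, -0.061, 0.0], [0.0, 0.0, -1.0]]
contact_force: [-0.5, 0.1, -0.4]
opening: 0.478
gripper_force: 0.0
```

jog_arm([
  [0.05, [0, 0, 0.02], [0, 0, 0]],
  [0.05, [0, 0, 0.03], [0, 0, 0]],
  [0.05, [0, 0, 0.04], [0, 0, 0]],
  [0.05, [0, 0, 0], [0, 0, 0]],
  [0.05, [0, 0, 0], [0, 0, 0]],
])

```text
clock: 23.25
eef_pos: [0.568, -0.1459, 0.1199]
eef_rot: [[0.061, 0.998, 0.002], [0.998, -0.061, -0.0], [-0.0, 0.002, -1.0]]
contact_force: [0.4, 0.4, -0.2]
opening: 0.529
gripper_force: 0.0
```

```bash
python3 cart.py pics/w13.png
python3 - <<'E'
from fitw import *
p=bot.camera_params("wrist")
q,f=fitw("pics/w13.png",p,sq(.055,-.105)+sq(.055,0),[.5197,-.0384,-.061]);print(q,f,squares(q))
im=cv2.imread("pics/w13.png")
a=squares(q)["nozzle"];print(proj("wrist",a+[.038],p),proj("wrist",a+[.006],p))
o=rectify("wrist",im,[.52,-.04],.006,.2,580,p)
cv2.imwrite("pics/f.png",np.vstack([im]))
E
```

```text
23.25 [ 0.568  -0.1459  0.1199] [[0.061, 0.998, 0.002], [0.998, -0.061, -0.0], [-0.0, 0.002, -1.0]] 2.0391366767257186
[ 0.51888102 -0.03781457 -0.06185455] 123.0610122680664 {'carton': [0.464, -0.0344], 'box': [0.5803, 0.0636], 'nozzle': [0.5673, -0.146]}
[316.59418697 255.43636457] [316.69014717 241.19279453]
```

View pics/f.png

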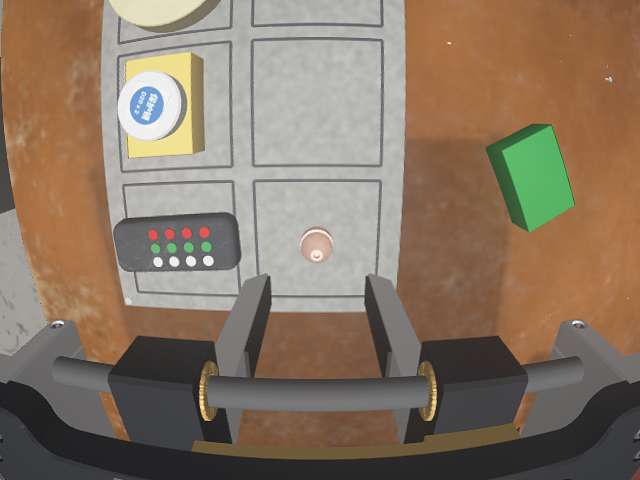

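The nozzle stands upright, with its tip at (316,256) against a predicted (316.6, 255.4). The carton and case stack is intact. Handing in.

```bash
python3 -c "
from cell import bot
print(bot.sign_off())"
```

```text
the job is handed in; nothing more can be done
None
```

The kit is set out on the board as asked and handed in at about 23 s; by my last camera measurements each of the four things is within about 2 mm of its square's centre, but I got no verdict back from the judging.

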